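# Stack the slide boxes on their stowage foot

## Robot

A 6-joint arm with a two-finger parallel gripper is mounted at the origin on the work surface; the furniture and walls round the work are solid. World frame = base frame: x ahead of the robot, y to its left, z up, the work surface at z = 0. Lengths are in m, angles in degrees, forces in N, time in s.
With the tool pointing down it reaches from about 0.3 to 0.75 m from the base axis. Payload 8.5 kg.
Tool frame: the origin (TCP) lies at the very end of the fingers, on their centre line; the grasp point (between the pads) lies 19 mm behind it (env.hold_point_z is the distance from the TCP to the grasp point, in m); z points along the fingers, y is the line along which they close (so a half turn about z gives the same grasp; the last joint's range is limited). The gripper opens to 85 mm and grips with 20 to 120 N. Pads are 22 mm wide; open, the fingers measure 114 mm over their backs; the gripper's body (76 mm by 85 mm) begins 54 mm behind the grasp point. The pads swing forward as they close: fully open they stand 13 mm farther back than shut.
Start: joints at [-83.497, 21.807, 74.336, -0, 83.858, -12.336], TCP at [0.178, -0.521, 0.231] pointing down, gripper open.
Joint ranges: [-178.18, 178.18], [-50.72, 133.34], [12.68, 142.11], [-81.47, 261.47], [9.98, 163.14], [-165.26, 165.26]. Speed limits (degrees/s): [136.94, 136.94, 180, 180, 180, 180].

## Interface

Orientations are given as a 3x3 rotation matrix whose columns are the frame's x, y, z axes.
In Python, from rig import env, optics gives the robot as it stands.
- The arm moves only by the shell command python3 -m jog 'ROWS' [OPENING] [FORCE]. ROWS is JSON, a list of rows, each an object with "linear": the shift along the tool's x, y, z in units of 40 mm (1.0 is 40 mm), a list of three; "roll": the turn about the tool's z in units of 5 degrees (1.0 is 5 degrees). A call has 1 to 12 rows; each row shifts and turns the commanded pose from where the row before left it, along the tool's axes as they then stand; what a row does not reach is not made up. A row lasts 1/12 s, in which the tool goes at most 41.7 mm and 7.16 degrees, less where a joint would pass 70% of its speed; a pose out of reach is approached as far as the arm can. A call is refused whole if a number of a shift passes 1 or a number of a turn 1, either way. A call with a gripper value outside its range is refused whole. OPENING is the opening, from -1 (shut) to 1 (fully open), set as the call begins (- or left out, the last holds). The fingers move at their own pace and stop on an object; FORCE is the grip in N (left out, the last holds). Time passes only in rows, so rows that do not move let the fingers close. It gives the time, the measured TCP pose, the force, the opening and the grip force at its end, in the units of the state.
- env.observe(): the state, without advancing time (a new reading comes with each control period).
- optics.get_image(name): name is "scene" or "top" or "wrist"; returns the picture (400x640x3 uint8, red, green, blue); there is no depth.
- optics.calibration(name): a dict with "fov_y" (degrees; the focal length in pixels is half the picture's height over the tangent of half this angle, whatever the lens; pixels are square), "cx", "cy" (the principal point, pixels), "T" (4x4, takes a point from camera to world coordinates). Camera axes: x right, y down, z forward; pixel columns grow to the right and rows downward; lengths in m; the calibration is good to about 2 mm. A picture is of the moment at which its call begins: read the wrist's pose just before it. calibration takes no time and is no camera call; for the wrist camera it gives the pose at the moment of the call.
- env.close_job(): hands the job in; it is judged then, once.
The state is a dict: "time_s": time; "q": joint angles; "qvel": joint speeds; "joint_efforts": joint torques, N m; "position": TCP position; "tool_rot": TCP orientation; "ft_force": force on the tool from outside, world axes, zero at the start; "wrist_torque": the same for the moment, N m; "grip_width": finger opening in m; "gripper_force": force on a finger pad.
Only numpy, scipy, OpenCV 4.12 (cv2) and the standard library are available. Lean on these libraries where they do the work, as an engineer would, in place of code of your own. Each camera call takes 0.05 s, during which the arm holds its last target. There are 200 camera calls.

## Task

Stow the four slide boxes for sea: build one upright stack on the metal stowage foot, starting with the longest box, then the next longest, and so on to the shortest on top, each lying along the foot and fully down with the pockets in its base locked over the lugs below. Keep the boxes upright all the time, and leave the jar and the petri dish where they stand.

Things in the scene. Friction and masses are not known exactly. Their poses are not given: they have to be found in the camera images.
- box_150: longest of four slide boxes (grey, white lid): 150 long (x) x 50 wide (y) x 38 mm high, plus two lugs 8 mm tall on the lid. Origin: underside centre; x lengthwise, z up. Lugs at x = +-18 mm, y = 0; pockets 21 mm square, 10 deep, under it at the same x (fits either way round). Locked, it sits 38 mm above the origin of the box below. 0.09 to 0.4 kg; grip across the width.
- box_122: second-longest of four slide boxes (grey, white lid): 122 long (x) x 50 wide (y) x 38 mm high, plus two lugs 8 mm tall on the lid. Origin: underside centre; x lengthwise, z up. Lugs at x = +-18 mm, y = 0; pockets 21 mm square, 10 deep, under it at the same x (fits either way round). Locked, it sits 38 mm above the origin of the box below. 0.09 to 0.4 kg; grip across the width.
- box_94: third-longest of four slide boxes (grey, white lid): 94 long (x) x 50 wide (y) x 38 mm high, plus two lugs 8 mm tall on the lid. Origin: underside centre; x lengthwise, z up. Lugs at x = +-18 mm, y = 0; pockets 21 mm square, 10 deep, under it at the same x (fits either way round). Locked, it sits 38 mm above the origin of the box below. 0.09 to 0.4 kg; grip across the width.
- box_66: shortest of four slide boxes (grey, white lid): 66 long (x) x 50 wide (y) x 38 mm high, plus two lugs 8 mm tall on the lid. Origin: underside centre; x lengthwise, z up. Lugs at x = +-18 mm, y = 0; pockets 21 mm square, 10 deep, under it at the same x (fits either way round). Locked, it sits 38 mm above the origin of the box below. 0.09 to 0.4 kg; grip across the width.
- stow_foot: fixed stowage foot: bare-metal strip 190 (x) x 48 (y) x 8 mm high, a screw near each end, two lugs on top at x = +-18 mm, as on the lids (round, 8 mm tall, tapering from 18 to 9 mm across). Origin: underside centre, on the worktop; x along the strip, z up. A box locked on it has its origin 8 mm above the foot's origin. A rack closes off the bench beyond x = 0.7 m.
- white_jar: bystander: white specimen jar with a screw cap, 60 mm across, 88 mm high; origin at the centre of its underside. Leave it alone.
- empty_dish: bystander: empty petri dish, 90 mm across, 16 mm high; origin at the centre of its underside. Leave it alone.

How it is judged:
By the outcome, as a careful person would: the job done as asked, in the order asked, and still so for the second after the job is handed in, with the robot touching nothing.
It also fails if it takes over 128 s, if anything falls off the work surface, if the arm or the gripper's body presses on something with over 40 N, if the wrist force passes 120 N, or if a joint passes its speed limit or range.

## Working session

There is one attempt and no reset: what is moved stays moved. The work goes in short steps, Python scripts to look and compute and a shell command to move; the robot and the scene stay as the last step left them, time stands still between calls to the robot, and variables do not carry over. Pictures are saved under pics/ and viewed, at most 14 in all, crops included, and the job is handed in when it is done.

```bash
ls; mkdir -p pics
python3 - <<'E'
from rig import env, optics
import cv2, numpy as np
s=env.observe();print(s)
print(env.hold_point_z)
for n in("top","scene"):
    im=optics.get_image(n);cv2.imwrite(f"pics/{n}0.png",im[:,:,::-1]);print(n,optics.calibration(n))
E
```

```text
pics
{'time_s': 0.0, 'q': array([-8.34968077e+01,  2.18414692e+01,  7.43845946e+01,  6.53005142e-04,
        8.38582156e+01, -1.23360787e+01]), 'qvel': array([ 0.06138885, -0.00508607, -0.07778472,  0.05226647, -0.00080395,
       -0.03027855]), 'joint_efforts': array([ 3.03979519e-03, -4.48457623e+01, -2.31275278e+01,  1.26120153e-05,
        4.82552889e-03, -8.15361517e-06]), 'position': array([ 0.17756717, -0.52024061,  0.23070823]), 'tool_rot': array([[ 9.46428576e-01,  3.22913187e-01, -1.55339178e-04],
       [ 3.22913061e-01, -9.46427501e-01,  1.46277078e-03],
       [ 3.25330704e-04, -1.43456911e-03, -9.99998918e-01]]), 'ft_force': array([-0.30059367,  0.01476069,  0.67882522]), 'wrist_torque': array([ 0.01501894,  0.00826859, -0.00502867]), 'gripper_force': 0.0, 'grip_width': 0.0852724532232532}
0.0187
top {'fov_y': 57.107750712615534, 'cx': 316.7900706566926, 'cy': 201.2818982228839, 'T': array([[ 0.08617648, -0.96547989,  0.24580925,  0.35026492],
       [-0.99627312, -0.08442088,  0.01769116,  0.09410871],
       [ 0.00367097, -0.24641772, -0.96915676,  0.85886213],
       [ 0.        ,  0.        ,  0.        ,  1.        ]])}
scene {'fov_y': 50.985557287909714, 'cx': 315.30830328657174, 'cy': 205.31112215272898, 'T': array([[-0.79299396, -0.39967863,  0.45980167,  0.11231781],
       [-0.60904771,  0.53851611, -0.58228969,  0.66729171],
       [-0.01488186, -0.74179336, -0.67046338,  0.69849537],
       [ 0.        ,  0.        ,  0.        ,  1.        ]])}
```

View pics/top0.png

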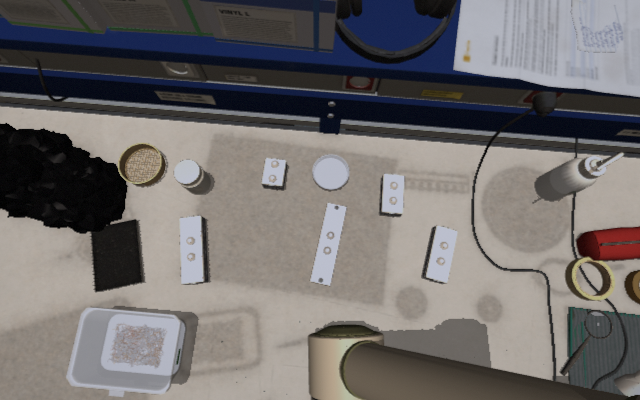

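View pics/scene0.png

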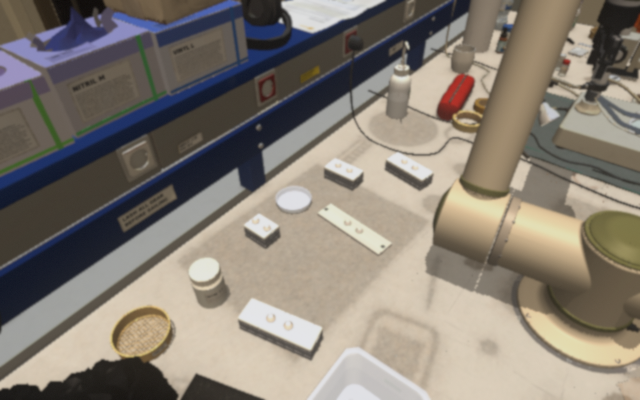

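The top view shows box_150 at (191,250), box_122 at (441,254), box_94 at (392,195), box_66 at (274,172), the foot at (328,245), the dish at (331,173) and the jar at (188,175). The scene view agrees. Next I'll measure the lids by masking and casting rays.

```bash
cat > h.py <<'E'
from rig import env, optics
import cv2, numpy as np
def ray(uv,cal,z):
    uv=np.atleast_2d(np.asarray(uv,float)); f=200/np.tan(np.radians(cal["fov_y"])/2)
    d=np.c_[(uv[:,0]-cal["cx"])/f,(uv[:,1]-cal["cy"])/f,np.ones(len(uv))]@cal["T"][:3,:3].T
    o=cal["T"][:3,3]; return o+d*((z-o[2])/d[:,2])[:,None]
def lids(im,cal,items,thr=185):
    """items: name->(u,v,z): rect fitted to the white blob at (u,v), on plane z"""
    g=im.min(axis=2); out={}
    m=((g>thr)*255).astype(np.uint8); m=cv2.morphologyEx(m,cv2.MORPH_CLOSE,np.ones((7,7)))
    cs,_=cv2.findContours(m,cv2.RETR_EXTERNAL,cv2.CHAIN_APPROX_NONE)
    for n,(u,v,z) in items.items():
        c=[c for c in cs if cv2.pointPolygonTest(c,(float(u),float(v)),False)>=0]
        if not c: print(n,"none"); continue
        p=ray(c[0][:,0,:],cal,z)[:,:2]
        (x,y),(w,h),a=cv2.minAreaRect((p*1000).astype(np.float32))
        if w<h: a+=90
        a=(a+90)%180-90
        out[n]=(x,y,max(w,h),min(w,h),a); print(n,np.round(out[n],1))
    return out
E
python3 - <<'E'
from h import *
im=cv2.imread("pics/top0.png")[:,:,::-1]
print([im[v,u].tolist() for u,v in [(191,225),(441,270),(392,207),(274,183),(325,262),(300,262),(205,250)]])
cal=optics.calibration("top")
for t in (170,195):
    lids(im,cal,dict(b150=(191,250,.038),b122=(441,254,.038),b94=(392,195,.038),b66=(274,172,.038),foot=(328,245,.008),dish=(331,173,.016),jar=(188,173,.088)),t)
E
```

```text
[[187, 190, 205], [187, 191, 204], [188, 192, 206], [187, 192, 205], [188, 191, 205], [144, 136, 127], [44, 43, 42]]
b150 [426.1 380.3 149.   48.2  11.8]
b122 [ 464.4 -179.4  120.9   48.1  -11.4]
b94 [ 5.942e+02 -6.540e+01  9.290e+01  4.740e+01 -5.000e-01]
b66 [622.7 217.2  64.9  47.6  -2. ]
foot [469.7  74.5 187.5  45.9  -7.7]
dish [638.2  83.5  77.6  75.9  47.8]
jar [589.6 401.7  54.   52.2  51.3]
b150 none
b122 none
b94 none
b66 none
foot none
dish none
jar none
```

```bash
cat >> h.py <<'E'
def plan(x,y,z,yaw):
    """roll units first, then shift along tool x,y,z (in 40 mm units) after the roll; x,y,z in mm"""
    s=env.observe(); R=s["tool_rot"]; p=s["position"]*1000
    yn=np.degrees(np.arctan2(R[1,0],R[0,0])); droll=(yn-yaw+90)%180-90
    a=np.radians(yn-droll); d=np.array([x,y])-p[:2]
    ex=np.array([np.cos(a),np.sin(a)]); ey=np.array([np.sin(a),-np.cos(a)])
    print("now",p.round(1),"yaw",round(yn,2),"| roll u",round(droll/5,3),"| shift u",np.round([d@ex/40,d@ey/40,(p[2]-z)/40],3))
E
python3 - <<'E'
from h import *
plan(380,74.5,230,-7.7)
s=env.observe();c=optics.calibration("wrist");R=s["tool_rot"]
print((R.T@(c["T"][:3,3]-s["position"])).round(4),(R.T@c["T"][:3,:3]).round(3).tolist(),c["fov_y"])
E
```

```text
now [ 177.6 -520.3  230.8] yaw 18.84 | roll u 5.307 | shift u [  3.023 -15.413   0.02 ]
[ 0.0756  0.0005 -0.1416] [[-0.001, -0.956, -0.293], [1.0, -0.001, 0.001], [-0.002, -0.293, 0.956]] 58.591868213131654
```

```bash
python3 -m jog '[{"linear":[0,0,0],"roll":0.885},{"linear":[0,0,0],"roll":0.885},{"linear":[0,0,0],"roll":0.885},{"linear":[0,0,0],"roll":0.885},{"linear":[0,0,0],"roll":0.885},{"linear":[0,0,0],"roll":0.885},{"linear":[0.1,-0.3,0],"roll":0},{"linear":[0.2,-0.5,0],"roll":0},{"linear":[0.22,-0.6,0],"roll":0},{"linear":[0.22,-0.6,0],"roll":0},{"linear":[0.22,-0.6,0],"roll":0},{"linear":[0.22,-0.6,0],"roll":0}]' 1
python3 -m jog '[{"linear":[0.22,-0.6,0],"roll":0},{"linear":[0.22,-0.6,0],"roll":0},{"linear":[0.22,-0.6,0],"roll":0},{"linear":[0.22,-0.6,0],"roll":0},{"linear":[0.22,-0.6,0],"roll":0},{"linear":[0.22,-0.6,0],"roll":0},{"linear":[0.22,-0.6,0],"roll":0},{"linear":[0.22,-0.6,0],"roll":0},{"linear":[0.22,-0.6,0],"roll":0},{"linear":[0.22,-0.6,0],"roll":0},{"linear":[0.22,-0.6,0],"roll":0},{"linear":[0.22,-0.6,0],"roll":0}]'
python3 -m jog '[{"linear":[0.22,-0.6,0],"roll":0},{"linear":[0.22,-0.6,0],"roll":0},{"linear":[0.22,-0.6,0],"roll":0},{"linear":[0.22,-0.6,0],"roll":0},{"linear":[0.22,-0.6,0],"roll":0},{"linear":[0.22,-0.6,0],"roll":0},{"linear":[0.22,-0.5,0],"roll":0},{"linear":[0.1,-0.2,0],"roll":0},{"linear":[0,0,0],"roll":0},{"linear":[0,0,0],"roll":0},{"linear":[0,0,0],"roll":0}]'
python3 - <<'E'
from h import *
plan(426,380,230,11.8)
cal=optics.calibration("wrist");im=optics.get_image("wrist");cv2.imwrite("pics/w1.png",im[:,:,::-1])
T=cal["T"];f=200/np.tan(np.radians(cal["fov_y"])/2)
q=T[:3,:3].T@(np.array([.4697,.0745,.008])-T[:3,3]);uv=(q[0]/q[2]*f+cal["cx"],q[1]/q[2]*f+cal["cy"]);print(uv)
lids(im,cal,dict(foot=(*uv,.008)),170)
E
```

```text
time_s: 1.1
position: [0.2421, -0.3979, 0.2311]
tool_rot: [[0.991, -0.132, -0.0], [-0.132, -0.991, 0.001], [-0.0, -0.001, -1.0]]
ft_force: [0.9, -0.1, 0.3]
grip_width: 0.0854
gripper_force: 0.0
time_s: 2.1
position: [0.3847, -0.1267, 0.2312]
tool_rot: [[0.991, -0.131, -0.0], [-0.131, -0.991, 0.0], [-0.0, -0.0, -1.0]]
ft_force: [-0.5, 0.4, -0.2]
grip_width: 0.085
gripper_force: 0.0
time_s: 3.02
position: [0.4723, 0.0322, 0.2313]
tool_rot: [[0.991, -0.134, -0.0], [-0.134, -0.991, -0.0], [-0.0, 0.0, -1.0]]
ft_force: [0.1, -0.4, -0.3]
grip_width: 0.0855
gripper_force: 0.0
now [472.3  32.2 231.3] yaw -7.71 | roll u -3.902 | shift u [ 0.645 -8.748  0.032]
(np.float64(280.0475936076881), np.float64(174.16762472717764))
foot none
```

View pics/w1.png

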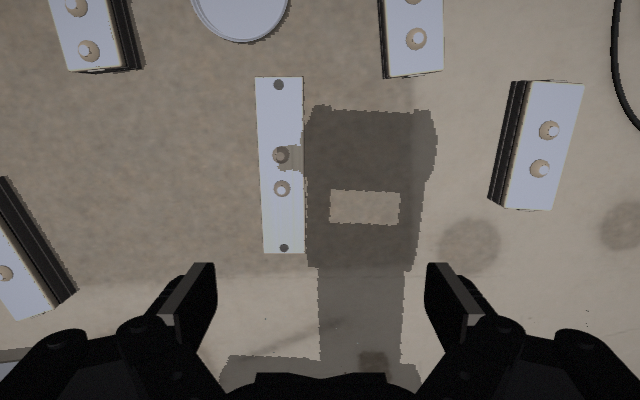

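The wrist view shows the foot at about (280,165), with part of it in the gripper's shadow. I'll use this view to cross-check the foot.

Run:
```python
from h import *
im=cv2.imread("pics/w1.png")[:,:,::-1];cal=optics.calibration("wrist")
print(im[215,270],im[215,245],im[160,540])
for t in(165,175): lids(im,cal,dict(foot=(270,215,.008),b122=(540,195,.038),b94=(400,65,.038),b66=(95,20,.038)),t)
print(ray([(281,155),(282,188)],cal,.012))
```

```text
[164 168 175] [129 119 109] [139 127 115]
foot [431.3  78.3 101.4  44.1  -7.4]
b122 none
b94 none
b66 none
foot none
b122 none
b94 none
b66 none
[[0.49029793 0.06947033 0.012     ]
 [0.45576895 0.07426694 0.012     ]]
```

Run:
```python
from h import *
im=cv2.imread("pics/w1.png")[:,:,::-1];cal=optics.calibration("wrist")
for t in(140,150): lids(im,cal,dict(foot=(270,215,.008),b122=(540,190,.038)),t)
g=im.astype(int); 
m=np.where((g[:,:,2]>g[:,:,0]+4)&(g.min(axis=2)>70),255,0).astype(np.uint8); lids(np.dstack([m]*3),cal,dict(foot=(270,215,.008),b122=(530,190,.038)))
```

```text
foot [473.2  72.9 185.7  46.   -7.8]
b122 [ 463.9 -178.5  125.1   48.1  -11.6]
foot [473.2  72.8 185.8  45.7  -7.7]
b122 [ 466.5 -179.1  119.2   47.4  -11.6]
foot [472.7  72.9 184.8  44.7  -7.8]
b122 [ 466.6 -179.3  117.7   46.4  -11.5]
```

```bash
python3 -m jog '[{"linear":[0,0,0],"roll":-0.78},{"linear":[0,0,0],"roll":-0.78},{"linear":[0,0,0],"roll":-0.78},{"linear":[0,0,0],"roll":-0.78},{"linear":[0,0,0],"roll":-0.78},{"linear":[0.05,-0.3,0],"roll":0},{"linear":[0.05,-0.5,0],"roll":0},{"linear":[0.05,-0.6,0],"roll":0},{"linear":[0.05,-0.6,0],"roll":0},{"linear":[0.05,-0.6,0],"roll":0},{"linear":[0.05,-0.6,0],"roll":0},{"linear":[0.05,-0.6,0],"roll":0}]' >/dev/null
python3 -m jog '[{"linear":[0.05,-0.6,0],"roll":0},{"linear":[0.05,-0.6,0],"roll":0},{"linear":[0.05,-0.6,0],"roll":0},{"linear":[0.05,-0.6,0],"roll":0},{"linear":[0.05,-0.6,0],"roll":0},{"linear":[0.045,-0.6,0],"roll":0},{"linear":[0,-0.6,0],"roll":0},{"linear":[0,-0.5,0],"roll":0},{"linear":[0,-0.25,0],"roll":0},{"linear":[0,0,0],"roll":0},{"linear":[0,0,0],"roll":0}]'
cat >> h.py <<'E'
def wrist(name,x,y,z,thr=145,off=(12,0)):
    """save a wrist picture and fit the lid expected at x,y (mm) on plane z (m)"""
    cal=optics.calibration("wrist");im=optics.get_image("wrist");cv2.imwrite(f"pics/{name}.png",im[:,:,::-1])
    T=cal["T"];f=200/np.tan(np.radians(cal["fov_y"])/2)
    q=T[:3,:3].T@(np.array([x/1000,y/1000,z])-T[:3,3])
    u,v=q[0]/q[2]*f+cal["cx"]+off[0],q[1]/q[2]*f+cal["cy"]+off[1]; print("px",round(u),round(v))
    return lids(im,cal,{name:(u,v,z)},thr)
E
python3 - <<'E'
from h import *
plan(426,380,8,11.8); wrist("b150",426,380,.038)
E
```

```text
time_s: 4.98
position: [0.4269, 0.3799, 0.2312]
tool_rot: [[0.979, 0.204, -0.0], [0.204, -0.979, -0.001], [-0.0, 0.0, -1.0]]
ft_force: [0.2, -0.4, -0.2]
grip_width: 0.0853
gripper_force: 0.0
now [426.9 379.9 231.2] yaw 11.78 | roll u -0.003 | shift u [-0.022 -0.007  5.581]
px 331 173
b150 none
```

Run:
```python
from h import *
im=cv2.imread("pics/b150.png")[:,:,::-1];cal=optics.calibration("wrist")
print(im[173,300:360:10].tolist())
g=im.astype(int); m=np.where((g[:,:,2]>g[:,:,0]+3)&(g.min(axis=2)>60),255,0).astype(np.uint8); lids(np.dstack([m]*3),cal,dict(b=(331,173,.038)))
```

```text
[[167, 154, 137], [169, 154, 139], [171, 157, 140], [171, 155, 140], [170, 156, 139], [94, 88, 81]]
b none
```

View pics/b150.png

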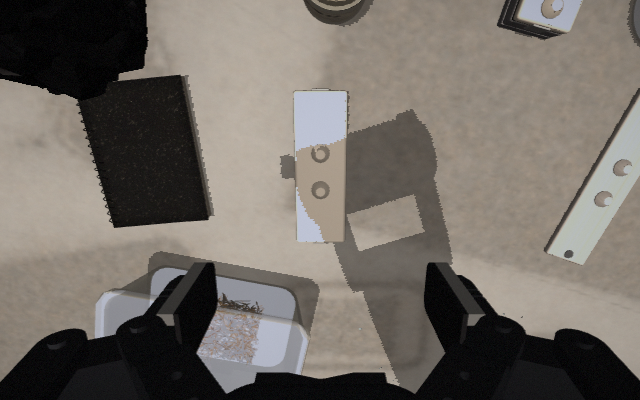

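The wrist view shows box_150 upright under the gripper. Its lid spans (293–348, 91–241) and its lugs are at (320,154) and (320,190). The bin edge is near (310,275).

Run:
```python
from h import *
c=optics.calibration("wrist")
l=ray([(320,154),(320,190)],c,.046);print(l, l.mean(0))
k=ray([(294,91),(348,91),(345,241),(297,241)],c,.038);print(k.round(4),k.mean(0))
print(ray([(168,310),(188,312)],optics.calibration("top"),.06))
```

```text
[[0.44610528 0.38282048 0.046     ]
 [0.41233422 0.37583148 0.046     ]] [0.42921975 0.37932598 0.046     ]
[[0.4958 0.417  0.038 ]
 [0.5057 0.3694 0.038 ]
 [0.3625 0.3395 0.038 ]
 [0.3526 0.3874 0.038 ]] [0.42915747 0.3783216  0.038     ]
[[0.29309886 0.39729736 0.06      ]
 [0.29272972 0.35515708 0.06      ]]
```

```bash
python3 -m jog '[{"linear":[0.02,0.01,0.3],"roll":0},{"linear":[0,0,0.6],"roll":0},{"linear":[0,0,0.6],"roll":0},{"linear":[0,0,0.6],"roll":0},{"linear":[0,0,0.6],"roll":0},{"linear":[0,0,0.6],"roll":0},{"linear":[0,0,0.6],"roll":0},{"linear":[0,0,0.6],"roll":0},{"linear":[0,0,0.5],"roll":0},{"linear":[0,0,0.35],"roll":0},{"linear":[0,0,0.15],"roll":0},{"linear":[0,0,0.08],"roll":0}]'
python3 -m jog '[{"linear":[0,0,0],"roll":0},{"linear":[0,0,0],"roll":0},{"linear":[0,0,0],"roll":0},{"linear":[0,0,0],"roll":0},{"linear":[0,0,0],"roll":0},{"linear":[0,0,0],"roll":0},{"linear":[0,0,0],"roll":0},{"linear":[0,0,0],"roll":0},{"linear":[0,0,0],"roll":0},{"linear":[0,0,0],"roll":0},{"linear":[0,0,0],"roll":0},{"linear":[0,0,0],"roll":0}]' -1 50
python3 -m jog '[{"linear":[0,0,-0.1],"roll":0},{"linear":[0,0,-0.2],"roll":0},{"linear":[0,0,-0.3],"roll":0},{"linear":[0,0,-0.4],"roll":0},{"linear":[0,0,-0.4],"roll":0},{"linear":[0,0,-0.4],"roll":0},{"linear":[0,0,-0.4],"roll":0},{"linear":[0,0,-0.2],"roll":0},{"linear":[0,0,-0.1],"roll":0},{"linear":[0,0,0],"roll":0},{"linear":[0,0,0],"roll":0}]'
python3 -c "
from h import *
plan(471.5,73.3,26,-7.8)"
```

```text
time_s: 6.03
position: [0.4278, 0.3794, 0.0076]
tool_rot: [[0.979, 0.203, -0.001], [0.203, -0.979, -0.001], [-0.001, 0.0, -1.0]]
ft_force: [-0.6, -0.1, -0.0]
grip_width: 0.0857
gripper_force: 0.0
time_s: 7.03
position: [0.4281, 0.3806, 0.0094]
tool_rot: [[0.979, 0.204, 0.002], [0.204, -0.979, 0.001], [0.002, -0.0, -1.0]]
ft_force: [-0.5, -2.8, 6.7]
grip_width: 0.0496
gripper_force: 54.0
time_s: 7.95
position: [0.4272, 0.3803, 0.1075]
tool_rot: [[0.979, 0.204, -0.001], [0.204, -0.979, -0.001], [-0.001, 0.0, -1.0]]
ft_force: [-0.7, 0.3, -3.9]
grip_width: 0.0494
gripper_force: 52.8
now [427.2 380.3 107.5] yaw 11.79 | roll u 3.918 | shift u [2.14  7.455 2.038]
```

```bash
python3 -m jog '[{"linear":[0,0,0],"roll":0.4},{"linear":[0,0,0],"roll":0.8},{"linear":[0,0,0],"roll":0.8},{"linear":[0,0,0],"roll":0.8},{"linear":[0,0,0],"roll":0.718},{"linear":[0,0,0],"roll":0.4},{"linear":[0.14,0.2,0],"roll":0},{"linear":[0.14,0.4,0],"roll":0},{"linear":[0.14,0.5,0],"roll":0},{"linear":[0.14,0.5,0],"roll":0},{"linear":[0.14,0.5,0],"roll":0},{"linear":[0.14,0.5,0],"roll":0}]' >/dev/null
python3 -m jog '[{"linear":[0.14,0.5,0],"roll":0},{"linear":[0.14,0.5,0],"roll":0},{"linear":[0.14,0.5,0],"roll":0},{"linear":[0.14,0.5,0],"roll":0},{"linear":[0.14,0.5,0],"roll":0},{"linear":[0.14,0.5,0],"roll":0},{"linear":[0.14,0.5,0],"roll":0},{"linear":[0.14,0.5,0],"roll":0},{"linear":[0.14,0.5,0],"roll":0},{"linear":[0.04,0.25,0],"roll":0},{"linear":[0,0.105,0],"roll":0},{"linear":[0,0,0],"roll":0}]' > /dev/null
python3 -m jog '[{"linear":[0,0,0],"roll":0},{"linear":[0,0,0.2],"roll":0},{"linear":[0,0,0.4],"roll":0},{"linear":[0,0,0.5],"roll":0},{"linear":[0,0,0.4],"roll":0},{"linear":[0,0,0.1],"roll":0},{"linear":[0,0,0],"roll":0},{"linear":[0,0,0],"roll":0}]'
python3 - <<'E'
from h import *
plan(471.5,73.3,26,-7.8)
for n in("scene","wrist"): cv2.imwrite(f"pics/{n}2.png",optics.get_image(n)[:,:,::-1])
im=np.hstack([cv2.imread("pics/scene2.png")[150:330,230:480],cv2.imread("pics/wrist2.png")[50:350,180:460][:180]]) if 0 else cv2.resize(cv2.imread("pics/scene2.png")[140:300,240:480],None,fx=2.5,fy=2.5)
cv2.imwrite("pics/c2.png",im)
E
```

```text
time_s: 10.62
position: [0.4721, 0.0739, 0.0444]
tool_rot: [[0.991, -0.135, 0.0], [-0.135, -0.991, 0.0], [0.0, -0.0, -1.0]]
ft_force: [0.5, 0.0, -3.7]
grip_width: 0.0493
gripper_force: 52.9
now [472.1  73.9  44.4] yaw -7.76 | roll u 0.009 | shift u [-0.012  0.017  0.46 ]
```

View pics/c2.png

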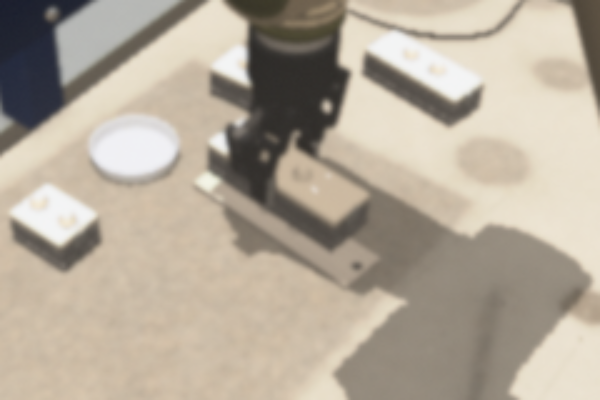

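The box hangs level above the foot, lined up along it. I'll lower it gently and watch the force.

```bash
python3 -m jog '[{"linear":[0,0,0.15],"roll":0},{"linear":[0,0,0.15],"roll":0},{"linear":[0,0,0.1],"roll":0},{"linear":[0,0,0.05],"roll":0},{"linear":[0,0,0.05],"roll":0},{"linear":[0,0,0.05],"roll":0},{"linear":[0,0,0],"roll":0}]'
python3 -m jog '[{"linear":[0,0,0.03],"roll":0},{"linear":[0,0,0.03],"roll":0},{"linear":[0,0,0.03],"roll":0},{"linear":[0,0,0.03],"roll":0},{"linear":[0,0,0],"roll":0},{"linear":[0,0,0],"roll":0}]'
```

```text
time_s: 11.3
position: [0.4718, 0.0735, 0.0218]
tool_rot: [[0.991, -0.136, -0.0], [-0.136, -0.991, 0.0], [-0.0, -0.0, -1.0]]
ft_force: [0.4, -0.9, -2.3]
grip_width: 0.049
gripper_force: 53.2
time_s: 11.8
position: [0.4719, 0.0735, 0.0174]
tool_rot: [[0.991, -0.136, 0.0], [-0.136, -0.991, 0.0], [0.0, -0.0, -1.0]]
ft_force: [-0.2, -0.4, -2.7]
grip_width: 0.0495
gripper_force: 53.3
```

```bash
python3 -m jog '[{"linear":[0,0,0.025],"roll":0},{"linear":[0,0,0.025],"roll":0},{"linear":[0,0,0],"roll":0},{"linear":[0,0,0],"roll":0},{"linear":[0,0,0],"roll":0}]'
python3 -m jog '[{"linear":[0,0,0.025],"roll":0},{"linear":[0,0,0.025],"roll":0},{"linear":[0,0,0],"roll":0},{"linear":[0,0,0],"roll":0},{"linear":[0,0,0],"roll":0}]'
```

```text
time_s: 12.22
position: [0.472, 0.0735, 0.0173]
tool_rot: [[0.991, -0.136, 0.002], [-0.136, -0.991, -0.0], [0.002, 0.0, -1.0]]
ft_force: [-7.6, -0.5, 25.6]
grip_width: 0.049
gripper_force: 56.6
time_s: 12.63
position: [0.472, 0.0735, 0.0172]
tool_rot: [[0.991, -0.135, 0.003], [-0.135, -0.991, -0.001], [0.003, 0.0, -1.0]]
ft_force: [-16.3, -1.2, 53.2]
grip_width: 0.0489
gripper_force: 60.0
```

```bash
python3 -m jog '[{"linear":[0,0,-0.06],"roll":0},{"linear":[0,0,-0.02],"roll":0},{"linear":[0,0,0],"roll":0}]'
python3 -m jog '[{"linear":[0,0,0],"roll":0},{"linear":[0,0,0],"roll":0},{"linear":[0,0,0],"roll":0},{"linear":[0,0,0],"roll":0},{"linear":[0,0,0],"roll":0},{"linear":[0,0,0],"roll":0},{"linear":[0,0,0],"roll":0},{"linear":[0,0,0],"roll":0}]' 1
python3 -m jog '[{"linear":[0,0,-0.1],"roll":0},{"linear":[0,0,-0.3],"roll":0},{"linear":[0,0,-0.5],"roll":0},{"linear":[0,0,-0.6],"roll":0},{"linear":[0,0,-0.6],"roll":0},{"linear":[0,0,-0.6],"roll":0},{"linear":[0,0,-0.5],"roll":0},{"linear":[0,0,-0.3],"roll":0},{"linear":[0,0,-0.1],"roll":0},{"linear":[0,0,0],"roll":0},{"linear":[0,0,0],"roll":0}]'
python3 - <<'E'
from h import *
plan(465.8,-179.2,12,-11.5)
im=optics.get_image("wrist");cv2.imwrite("pics/w3.png",im[:,:,::-1])
E
```

```text
time_s: 12.88
position: [0.4721, 0.0735, 0.0173]
tool_rot: [[0.991, -0.136, 0.001], [-0.136, -0.991, -0.0], [0.001, -0.0, -1.0]]
ft_force: [-4.1, -0.3, 14.8]
grip_width: 0.0491
gripper_force: 55.4
time_s: 13.55
position: [0.4719, 0.0735, 0.0165]
tool_rot: [[0.991, -0.136, -0.0], [-0.136, -0.991, 0.0], [-0.0, -0.0, -1.0]]
ft_force: [-0.1, 0.4, 0.3]
grip_width: 0.0857
gripper_force: 0.0
time_s: 14.47
position: [0.4715, 0.0735, 0.16]
tool_rot: [[0.991, -0.136, -0.001], [-0.136, -0.991, 0.0], [-0.001, 0.0, -1.0]]
ft_force: [0.1, -0.1, -0.4]
grip_width: 0.0852
gripper_force: 0.0
now [471.5  73.5 160. ] yaw -7.8 | roll u 0.74 | shift u [1.12  6.219 3.699]
```

View pics/w3.png

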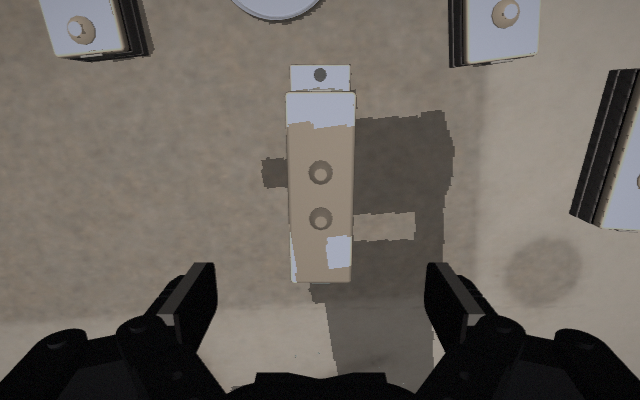

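Box_150 lies straight on the foot. Its lugs are at (320,173) and (320,218) and its lid spans (287–355, 92–282). I'll get the lug position and go on to box_122.

```bash
python3 - <<'E'
from h import *
c=optics.calibration("wrist")
l=ray([(320.5,173.5),(320.5,218)],c,.054);print(l,l.mean(0)); k=ray([(287,92),(355,92),(351,282),(291,282)],c,.046);print(k.mean(0))
E
python3 -m jog '[{"linear":[0,0,0],"roll":0.37},{"linear":[0,0,0],"roll":0.37},{"linear":[0.1,0.3,0],"roll":0},{"linear":[0.1,0.5,0],"roll":0},{"linear":[0.1,0.6,0],"roll":0},{"linear":[0.1,0.6,0],"roll":0},{"linear":[0.1,0.6,0],"roll":0},{"linear":[0.1,0.6,0],"roll":0},{"linear":[0.1,0.6,0],"roll":0},{"linear":[0.1,0.6,0],"roll":0},{"linear":[0.1,0.6,0],"roll":0},{"linear":[0.1,0.6,0],"roll":0}]' >/dev/null
python3 -m jog '[{"linear":[0.1,0.4,0],"roll":0},{"linear":[0.02,0.22,0],"roll":0},{"linear":[0,0,-0.5],"roll":0},{"linear":[0,0,-0.5],"roll":0},{"linear":[0,0,0],"roll":0},{"linear":[0,0,0],"roll":0}]'
python3 - <<'E'
from h import *
plan(465.8,-179.2,12,-11.5)
im=optics.get_image("wrist");cv2.imwrite("pics/w4.png",im[:,:,::-1])
E
```

```text
[[0.49031536 0.07027188 0.054     ]
 [0.45704811 0.07484543 0.054     ]] [0.47368174 0.07255866 0.054     ]
[0.47239444 0.07234522 0.046     ]
time_s: 16.02
position: [0.4662, -0.1789, 0.2005]
tool_rot: [[0.98, -0.199, 0.0], [-0.199, -0.98, -0.0], [0.0, 0.0, -1.0]]
ft_force: [0.2, 0.5, 0.1]
grip_width: 0.0852
gripper_force: 0.0
now [ 466.2 -178.9  200.5] yaw -11.48 | roll u 0.003 | shift u [-0.008  0.008  4.712]
```

View pics/w4.png

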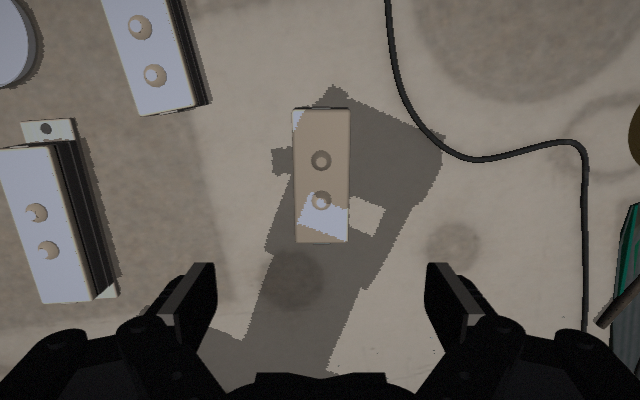

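Box_122 is centred under the gripper, with its lugs at (320.5,160.5) and (321.5,200).

```bash
python3 - <<'E'
from h import *
c=optics.calibration("wrist")
l=ray([(320.5,160.5),(321.5,200)],c,.046);print(l.mean(0)); k=ray([(292,108),(350,109),(348,242),(296,242)],c,.038);print(k.mean(0)); plan(466.5,-179.5,12,-11.5)
E
python3 -m jog '[{"linear":[0,0.01,0.3],"roll":0},{"linear":[0,0,0.6],"roll":0},{"linear":[0,0,0.6],"roll":0},{"linear":[0,0,0.6],"roll":0},{"linear":[0,0,0.6],"roll":0},{"linear":[0,0,0.6],"roll":0},{"linear":[0,0,0.6],"roll":0},{"linear":[0,0,0.4],"roll":0},{"linear":[0,0,0.25],"roll":0},{"linear":[0,0,0.16],"roll":0},{"linear":[0,0,0],"roll":0}]'
python3 -m jog '[{"linear":[0,0,0],"roll":0},{"linear":[0,0,0],"roll":0},{"linear":[0,0,0],"roll":0},{"linear":[0,0,0],"roll":0},{"linear":[0,0,0],"roll":0},{"linear":[0,0,0],"roll":0},{"linear":[0,0,0],"roll":0},{"linear":[0,0,0],"roll":0},{"linear":[0,0,0],"roll":0},{"linear":[0,0,0],"roll":0},{"linear":[0,0,0],"roll":0},{"linear":[0,0,0],"roll":0}]' -1 50
python3 -m jog '[{"linear":[0,0,-0.1],"roll":0},{"linear":[0,0,-0.2],"roll":0},{"linear":[0,0,-0.3],"roll":0},{"linear":[0,0,-0.4],"roll":0},{"linear":[0,0,-0.5],"roll":0},{"linear":[0,0,-0.5],"roll":0},{"linear":[0,0,-0.5],"roll":0},{"linear":[0,0,-0.3],"roll":0},{"linear":[0,0,-0.1],"roll":0},{"linear":[0,0,0],"roll":0},{"linear":[0,0,0],"roll":0}]'
python3 -c "
from h import *
plan(472.2,73.3,56,-7.8)"
```

```text
[ 0.46771965 -0.18003598  0.046     ]
[ 0.46704633 -0.18038536  0.038     ]
now [ 465.9 -178.7  199.7] yaw -11.48 | roll u 0.005 | shift u [0.02  0.017 4.693]
time_s: 16.98
position: [0.4651, -0.1788, 0.0104]
tool_rot: [[0.98, -0.199, -0.003], [-0.199, -0.98, 0.002], [-0.004, -0.002, -1.0]]
ft_force: [-0.0, 0.5, -0.4]
grip_width: 0.0856
gripper_force: 0.0
time_s: 17.98
position: [0.4664, -0.1797, 0.013]
tool_rot: [[0.98, -0.199, 0.001], [-0.199, -0.98, -0.001], [0.001, 0.0, -1.0]]
ft_force: [-0.7, 1.0, 5.7]
grip_width: 0.0491
gripper_force: 52.8
time_s: 18.9
position: [0.4657, -0.1794, 0.1277]
tool_rot: [[0.98, -0.199, -0.001], [-0.199, -0.98, 0.0], [-0.001, -0.0, -1.0]]
ft_force: [0.1, -0.8, -3.1]
grip_width: 0.0491
gripper_force: 52.2
now [ 465.7 -179.4  127.7] yaw -11.5 | roll u -0.74 | shift u [-0.697 -6.282  1.793]
```

```bash
python3 -m jog '[{"linear":[0,0,0],"roll":-0.37},{"linear":[0,0,0],"roll":-0.37},{"linear":[-0.05,-0.2,0],"roll":0},{"linear":[-0.05,-0.4,0],"roll":0},{"linear":[-0.05,-0.5,0],"roll":0},{"linear":[-0.05,-0.5,0],"roll":0},{"linear":[-0.05,-0.5,0],"roll":0},{"linear":[-0.05,-0.5,0],"roll":0},{"linear":[-0.05,-0.5,0],"roll":0},{"linear":[-0.05,-0.5,0],"roll":0},{"linear":[-0.05,-0.5,0],"roll":0},{"linear":[-0.05,-0.5,0],"roll":0}]' >/dev/null
python3 -m jog '[{"linear":[-0.05,-0.5,0],"roll":0},{"linear":[-0.05,-0.5,0],"roll":0},{"linear":[-0.05,-0.4,0],"roll":0},{"linear":[-0.05,-0.2,0],"roll":0},{"linear":[0,-0.08,0],"roll":0},{"linear":[0,0,0],"roll":0},{"linear":[0,0,0.2],"roll":0},{"linear":[0,0,0.4],"roll":0},{"linear":[0,0,0.4],"roll":0},{"linear":[0,0,0.2],"roll":0},{"linear":[0,0,0.05],"roll":0},{"linear":[0,0,0],"roll":0}]'
python3 -c "
from h import *
plan(471.8,73.3,59,-7.8)
plan(471.8,73.3,59,-7.8)"
```

```text
time_s: 20.9
position: [0.4723, 0.0725, 0.0777]
tool_rot: [[0.991, -0.137, -0.001], [-0.137, -0.991, 0.0], [-0.001, 0.0, -1.0]]
ft_force: [0.0, 0.5, -2.6]
grip_width: 0.0491
gripper_force: 52.3
now [472.3  72.5  77.7] yaw -7.85 | roll u -0.01 | shift u [-0.016 -0.017  0.467]
now [472.3  72.5  77.7] yaw -7.85 | roll u -0.01 | shift u [-0.016 -0.017  0.467]
```

```bash
python3 -m jog '[{"linear":[-0.01,-0.02,0.1],"roll":0},{"linear":[0,0,0.1],"roll":0},{"linear":[0,0,0.05],"roll":0},{"linear":[0,0,0.05],"roll":0},{"linear":[0,0,0.05],"roll":0},{"linear":[0,0,0.03],"roll":0},{"linear":[0,0,0.03],"roll":0},{"linear":[0,0,0],"roll":0},{"linear":[0,0,0],"roll":0}]'
python3 -m jog '[{"linear":[0,0,0.02],"roll":0},{"linear":[0,0,0.02],"roll":0},{"linear":[0,0,0.02],"roll":0},{"linear":[0,0,0],"roll":0},{"linear":[0,0,0],"roll":0}]'
```

```text
time_s: 21.65
position: [0.4722, 0.0739, 0.0617]
tool_rot: [[0.991, -0.136, 0.0], [-0.136, -0.991, -0.0], [0.0, 0.0, -1.0]]
ft_force: [0.3, -0.1, -2.9]
grip_width: 0.0494
gripper_force: 52.3
time_s: 22.07
position: [0.4721, 0.0738, 0.0593]
tool_rot: [[0.991, -0.136, -0.0], [-0.136, -0.991, -0.0], [-0.0, 0.0, -1.0]]
ft_force: [0.3, 0.2, -1.6]
grip_width: 0.0491
gripper_force: 52.3
```

```bash
python3 -m jog '[{"linear":[0,0,0.025],"roll":0},{"linear":[0,0,0.025],"roll":0},{"linear":[0,0,0],"roll":0},{"linear":[0,0,0],"roll":0},{"linear":[0,0,0],"roll":0}]'
```

```text
time_s: 22.48
position: [0.4723, 0.0739, 0.0589]
tool_rot: [[0.991, -0.135, 0.002], [-0.135, -0.991, -0.0], [0.002, 0.0, -1.0]]
ft_force: [-6.6, -0.1, 18.6]
grip_width: 0.0495
gripper_force: 54.8
```

Box_122 is seated at the expected height. I'll release it and rise. Boxes 94 and 66 stand close to the rack, so I'll give the wrist a half turn to keep the camera side of the gripper facing the robot.

```bash
python3 -m jog '[{"linear":[0,0,-0.04],"roll":0},{"linear":[0,0,0],"roll":0}]' >/dev/null
python3 -m jog '[{"linear":[0,0,0],"roll":0},{"linear":[0,0,0],"roll":0},{"linear":[0,0,0],"roll":0},{"linear":[0,0,0],"roll":0},{"linear":[0,0,0],"roll":0},{"linear":[0,0,0],"roll":0},{"linear":[0,0,0],"roll":0},{"linear":[0,0,0],"roll":0}]' 1
python3 -m jog '[{"linear":[0,0,-0.1],"roll":0},{"linear":[0,0,-0.3],"roll":0},{"linear":[0,0,-0.5],"roll":0},{"linear":[0,0,-0.6],"roll":0},{"linear":[0,0,-0.6],"roll":0},{"linear":[0,0,-0.6],"roll":0},{"linear":[0,0,-0.5],"roll":0},{"linear":[0,0,-0.3],"roll":-0.5},{"linear":[0,0,-0.1],"roll":-1},{"linear":[0,0,0],"roll":-1},{"linear":[0,0,0],"roll":-1},{"linear":[0,0,0],"roll":-1}]'
python3 - <<'E'
from h import *
im=optics.get_image("top");cv2.imwrite("pics/top5.png",im[:,:,::-1])
E
python3 -m jog '[{"linear":[0,0,0],"roll":-1},{"linear":[0,0,0],"roll":-1},{"linear":[0,0,0],"roll":-1},{"linear":[0,0,0],"roll":-1},{"linear":[0,0,0],"roll":-1},{"linear":[0,0,0],"roll":-1},{"linear":[0,0,0],"roll":-1},{"linear":[0,0,0],"roll":-1},{"linear":[0,0,0],"roll":-1},{"linear":[0,0,0],"roll":-1},{"linear":[0,0,0],"roll":-1},{"linear":[0,0,0],"roll":-1}]' >/dev/null
python3 -m jog '[{"linear":[0,0,0],"roll":-1},{"linear":[0,0,0],"roll":-1},{"linear":[0,0,0],"roll":-1},{"linear":[0,0,0],"roll":-1},{"linear":[0,0,0],"roll":-1},{"linear":[0,0,0],"roll":-1},{"linear":[0,0,0],"roll":-1},{"linear":[0,0,0],"roll":-1},{"linear":[0,0,0],"roll":-1},{"linear":[0,0,0],"roll":-1},{"linear":[0,0,0],"roll":-1},{"linear":[0,0,0],"roll":-1}]' >/dev/null
python3 -m jog '[{"linear":[0,0,0],"roll":-1},{"linear":[0,0,0],"roll":-1},{"linear":[0,0,0],"roll":-1},{"linear":[0,0,0],"roll":-1},{"linear":[0,0,0],"roll":-1},{"linear":[0,0,0],"roll":-1},{"linear":[0,0,0],"roll":-1},{"linear":[0,0,0],"roll":-1},{"linear":[0,0,0],"roll":-0.5},{"linear":[0,0,0],"roll":0},{"linear":[0,0,0],"roll":0}]'
python3 - <<'E'
from h import *
plan(595.5,-65.4,200,179.5)
im=optics.get_image("wrist");cv2.imwrite("pics/w5.png",im[:,:,::-1])
E
```

```text
time_s: 23.32
position: [0.4721, 0.0738, 0.0589]
tool_rot: [[0.991, -0.136, -0.0], [-0.136, -0.991, 0.0], [-0.0, 0.0, -1.0]]
ft_force: [-0.7, -0.3, 0.0]
grip_width: 0.0854
gripper_force: 0.0
time_s: 24.32
position: [0.472, 0.0739, 0.2033]
tool_rot: [[0.966, 0.258, 0.0], [0.258, -0.966, -0.0], [0.0, 0.0, -1.0]]
ft_force: [0.2, -0.8, -0.7]
grip_width: 0.085
gripper_force: 0.0
time_s: 27.28
position: [0.4721, 0.0739, 0.2031]
tool_rot: [[-0.999, 0.052, 0.0], [0.052, 0.999, -0.0], [-0.0, -0.0, -1.0]]
ft_force: [-0.4, 0.6, -0.4]
grip_width: 0.0856
gripper_force: 0.0
now [472.1  73.9 203.1] yaw 177.04 | roll u -0.492 | shift u [-3.116 -3.454  0.077]
```

View pics/w5.png

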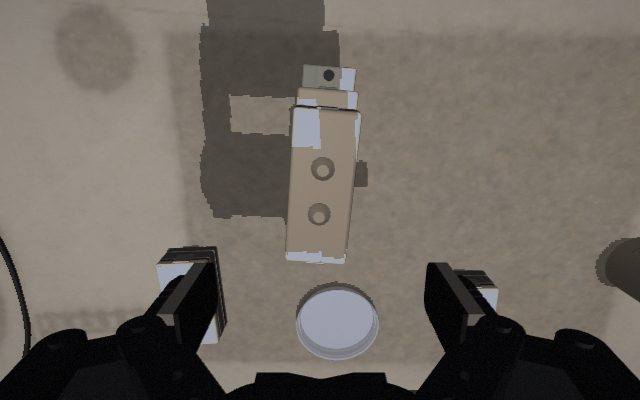

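From the far side, the foot, box_150 and box_122 are neatly stacked, with the top lugs at (322,169) and (318,214). On to box_94.

```bash
python3 -m jog '[{"linear":[0,0,0],"roll":-0.49},{"linear":[-0.2,-0.2,0],"roll":0},{"linear":[-0.4,-0.4,0],"roll":0},{"linear":[-0.5,-0.5,0],"roll":0},{"linear":[-0.5,-0.5,0],"roll":0},{"linear":[-0.5,-0.5,0],"roll":0},{"linear":[-0.5,-0.5,0],"roll":0},{"linear":[-0.4,-0.5,0],"roll":0},{"linear":[-0.12,-0.25,0],"roll":0},{"linear":[0,-0.1,0],"roll":0},{"linear":[0,0,0],"roll":0},{"linear":[0,0,0],"roll":0}]' >/dev/null
python3 - <<'E'
from h import *
plan(595.5,-65.4,12,179.5)
im=optics.get_image("wrist");cv2.imwrite("pics/w6.png",im[:,:,::-1])
E
```

```text
now [595.4 -64.3 203. ] yaw 179.62 | roll u 0.025 | shift u [-2.000e-03 -2.700e-02  4.776e+00]
```

View pics/w6.png

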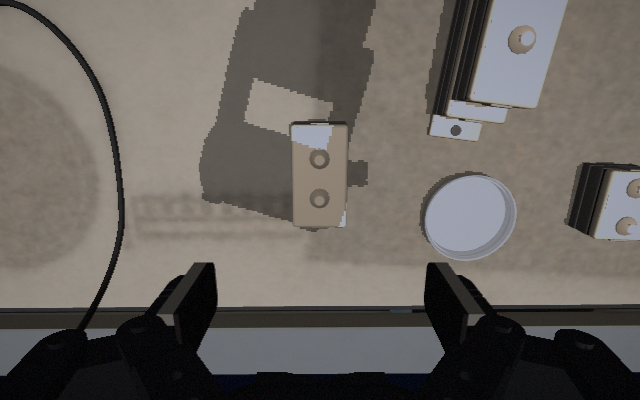

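Box_94 is centred, with its lugs at (319.5,160) and (319.5,199). The dish at (470,217) is well clear and the rack edge lies at row 310.

Run:
```python
from h import *
c=optics.calibration("wrist");s=env.observe()
l=ray([(319.5,160),(319.5,199)],c,.046);print(l.mean(0)); k=ray([(290.5,123),(347.5,123),(346,229),(294,229)],c,.038);print(k.mean(0)); print(ray([(320,308)],c,0.0),ray([(320,308)],c,0.1))
R,p=s["tool_rot"],s["position"]; a=np.radians(177.04)
R2=np.array([[np.cos(a),np.sin(a),0],[np.sin(a),-np.cos(a),0],[0,0,-1.]])
T=np.eye(4);T[:3,:3]=R2@R.T@c["T"][:3,:3];T[:3,3]=np.array([.4721,.0739,.2031])+R2@R.T@(c["T"][:3,3]-p)
c2=dict(c,T=T);print("stack",ray([(322,169),(318.5,214)],c2,.092).mean(0))
```

```text
[ 0.59570212 -0.06544239  0.046     ]
[ 0.59640014 -0.06545384  0.038     ]
[[ 0.75475575 -0.06616418  0.        ]] [[ 0.68694319 -0.06553147  0.1       ]]
stack [0.46997445 0.07322429 0.092     ]
```

```bash
python3 -m jog '[{"linear":[-0.05,-0.02,0.3],"roll":0},{"linear":[0,0,0.6],"roll":0},{"linear":[0,0,0.6],"roll":0},{"linear":[0,0,0.6],"roll":0},{"linear":[0,0,0.6],"roll":0},{"linear":[0,0,0.6],"roll":0},{"linear":[0,0,0.6],"roll":0},{"linear":[0,0,0.4],"roll":0},{"linear":[0,0,0.3],"roll":0},{"linear":[0,0,0.17],"roll":0},{"linear":[0,0,0],"roll":0}]'
python3 -m jog '[{"linear":[0,0,0],"roll":0},{"linear":[0,0,0],"roll":0},{"linear":[0,0,0],"roll":0},{"linear":[0,0,0],"roll":0},{"linear":[0,0,0],"roll":0},{"linear":[0,0,0],"roll":0},{"linear":[0,0,0],"roll":0},{"linear":[0,0,0],"roll":0},{"linear":[0,0,0],"roll":0},{"linear":[0,0,0],"roll":0},{"linear":[0,0,0],"roll":0},{"linear":[0,0,0],"roll":0}]' -1 50
python3 -m jog '[{"linear":[0,0,-0.1],"roll":0},{"linear":[0,0,-0.2],"roll":0},{"linear":[0,0,-0.3],"roll":0},{"linear":[0,0,-0.4],"roll":0},{"linear":[0,0,-0.5],"roll":0},{"linear":[0,0,-0.5],"roll":0},{"linear":[0,0,-0.5],"roll":0},{"linear":[0,0,-0.5],"roll":0},{"linear":[0,0,-0.5],"roll":0},{"linear":[0,0,-0.2],"roll":0},{"linear":[0,0,0],"roll":0},{"linear":[0,0,0],"roll":0}]'
python3 -c "
from h import *
plan(472.2,73.4,97,172.2)"
```

```text
time_s: 29.3
position: [0.5973, -0.0648, 0.0113]
tool_rot: [[-1.0, 0.005, -0.002], [0.005, 1.0, 0.001], [0.002, 0.001, -1.0]]
ft_force: [-0.1, -0.3, 0.0]
grip_width: 0.0856
gripper_force: 0.0
time_s: 30.3
position: [0.5986, -0.0656, 0.0134]
tool_rot: [[-1.0, 0.006, 0.002], [0.006, 1.0, -0.0], [-0.002, -0.0, -1.0]]
ft_force: [-1.5, 1.8, 5.8]
grip_width: 0.0492
gripper_force: 53.7
time_s: 31.3
position: [0.5978, -0.0656, 0.1597]
tool_rot: [[-1.0, 0.006, -0.001], [0.006, 1.0, 0.0], [0.001, 0.0, -1.0]]
ft_force: [-0.3, -0.6, -2.9]
grip_width: 0.0492
gripper_force: 52.7
now [597.8 -65.6 159.7] yaw 179.65 | roll u 1.489 | shift u [3.582 3.018 1.567]
```

```bash
python3 -m jog '[{"linear":[0,0,0],"roll":0.5},{"linear":[0,0,0],"roll":0.5},{"linear":[0,0,0],"roll":0.49},{"linear":[0.2,0.2,0],"roll":0},{"linear":[0.4,0.35,0],"roll":0},{"linear":[0.45,0.4,0],"roll":0},{"linear":[0.45,0.4,0],"roll":0},{"linear":[0.45,0.4,0],"roll":0},{"linear":[0.45,0.4,0],"roll":0},{"linear":[0.45,0.4,0],"roll":0},{"linear":[0.45,0.3,0],"roll":0},{"linear":[0.2,0.15,0],"roll":0}]' >/dev/null
python3 -m jog '[{"linear":[0.08,0.02,0],"roll":0},{"linear":[0,0,0],"roll":0},{"linear":[0,0,0.2],"roll":0},{"linear":[0,0,0.3],"roll":0},{"linear":[0,0,0.3],"roll":0},{"linear":[0,0,0.2],"roll":0},{"linear":[0,0,0.1],"roll":0},{"linear":[0,0,0],"roll":0},{"linear":[0,0,0],"roll":0}]'
python3 -c "
from h import *
plan(472.2,73.4,97,172.2)"
```

```text
time_s: 33.05
position: [0.473, 0.0731, 0.1161]
tool_rot: [[-0.991, 0.136, -0.0], [0.136, 0.991, -0.0], [0.0, -0.0, -1.0]]
ft_force: [0.1, 0.3, -2.6]
grip_width: 0.0489
gripper_force: 52.6
now [473.   73.1 116.1] yaw 172.18 | roll u -0.004 | shift u [0.02  0.004 0.478]
```

```bash
python3 -m jog '[{"linear":[0.01,0,0.1],"roll":0},{"linear":[0,0,0.1],"roll":0},{"linear":[0,0,0.05],"roll":0},{"linear":[0,0,0.05],"roll":0},{"linear":[0,0,0.05],"roll":0},{"linear":[0,0,0.03],"roll":0},{"linear":[0,0,0.03],"roll":0},{"linear":[0,0,0],"roll":0},{"linear":[0,0,0],"roll":0}]'
python3 -m jog '[{"linear":[0,0,0.02],"roll":0},{"linear":[0,0,0.02],"roll":0},{"linear":[0,0,0.02],"roll":0},{"linear":[0,0,0.02],"roll":0},{"linear":[0,0,0],"roll":0},{"linear":[0,0,0],"roll":0}]'
python3 -m jog '[{"linear":[0,0,0.02],"roll":0},{"linear":[0,0,0.02],"roll":0},{"linear":[0,0,0],"roll":0},{"linear":[0,0,0],"roll":0},{"linear":[0,0,0],"roll":0}]'
```

```text
time_s: 33.8
position: [0.4723, 0.0735, 0.0998]
tool_rot: [[-0.991, 0.136, 0.0], [0.136, 0.991, 0.0], [-0.0, 0.0, -1.0]]
ft_force: [0.1, -1.0, -2.8]
grip_width: 0.0489
gripper_force: 52.6
time_s: 34.3
position: [0.4725, 0.0734, 0.0974]
tool_rot: [[-0.991, 0.136, 0.001], [0.136, 0.991, -0.0], [-0.001, -0.0, -1.0]]
ft_force: [-2.3, -0.3, 7.2]
grip_width: 0.0492
gripper_force: 53.7
time_s: 34.72
position: [0.4725, 0.0734, 0.0973]
tool_rot: [[-0.991, 0.136, 0.003], [0.136, 0.991, -0.001], [-0.003, -0.0, -1.0]]
ft_force: [-7.0, 0.0, 25.5]
grip_width: 0.0493
gripper_force: 56.0
```

```bash
python3 -m jog '[{"linear":[0,0,-0.05],"roll":0},{"linear":[0,0,0],"roll":0}]' >/dev/null
python3 -m jog '[{"linear":[0,0,0],"roll":0},{"linear":[0,0,0],"roll":0},{"linear":[0,0,0],"roll":0},{"linear":[0,0,0],"roll":0},{"linear":[0,0,0],"roll":0},{"linear":[0,0,0],"roll":0},{"linear":[0,0,0],"roll":0},{"linear":[0,0,0],"roll":0}]' 1
python3 -m jog '[{"linear":[0,0,-0.1],"roll":0},{"linear":[0,0,-0.3],"roll":0},{"linear":[0,0,-0.5],"roll":0},{"linear":[0,0,-0.6],"roll":0},{"linear":[0,0,-0.6],"roll":0},{"linear":[0,0,-0.4],"roll":0},{"linear":[0,0,-0.1],"roll":0},{"linear":[0,0,0],"roll":-0.6},{"linear":[0,0,0],"roll":-0.6},{"linear":[0,0,0],"roll":0},{"linear":[0,0,0],"roll":0}]'
python3 -c "
from h import *
plan(624.5,217.2,200,178)"
```

```text
time_s: 35.55
position: [0.4722, 0.0734, 0.0969]
tool_rot: [[-0.991, 0.136, -0.0], [0.136, 0.991, -0.0], [0.0, -0.0, -1.0]]
ft_force: [-0.2, 0.4, 0.5]
grip_width: 0.0853
gripper_force: 0.0
time_s: 36.47
position: [0.4719, 0.0735, 0.2003]
tool_rot: [[-0.999, 0.033, -0.001], [0.033, 0.999, 0.0], [0.001, 0.0, -1.0]]
ft_force: [0.1, -0.5, 0.3]
grip_width: 0.0854
gripper_force: 0.0
now [471.9  73.5 200.3] yaw 178.11 | roll u 0.023 | shift u [-3.686  3.723  0.009]
```

```bash
python3 -m jog '[{"linear":[-0.2,0.2,0],"roll":0.02},{"linear":[-0.4,0.4,0],"roll":0},{"linear":[-0.5,0.5,0],"roll":0},{"linear":[-0.5,0.5,0],"roll":0},{"linear":[-0.5,0.5,0],"roll":0},{"linear":[-0.5,0.5,0],"roll":0},{"linear":[-0.5,0.5,0],"roll":0},{"linear":[-0.4,0.4,0],"roll":0},{"linear":[-0.18,0.2,0],"roll":0},{"linear":[0,0.02,0],"roll":0},{"linear":[0,0,0],"roll":0},{"linear":[0,0,0],"roll":0}]' >/dev/null
python3 - <<'E'
from h import *
plan(624.5,217.2,12,178)
im=optics.get_image("wrist");cv2.imwrite("pics/w7.png",im[:,:,::-1])
E
```

```text
now [623.9 217.2 200.6] yaw 178.07 | roll u 0.014 | shift u [-1.600e-02  1.000e-03  4.716e+00]
```

View pics/w7.png

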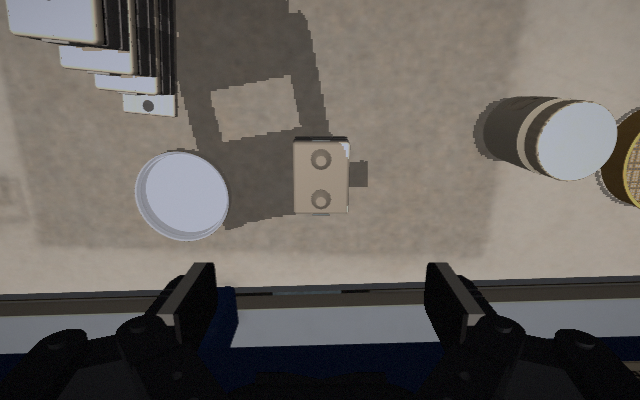

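Box_66 is centred, with its lugs at (320.5,161) and (320.5,199.5). The dish is at (182,196), the jar at (570,140), and a rack bracket shows at (225,320).

Run:
```python
from h import *
c=optics.calibration("wrist")
l=ray([(320.5,161),(320.5,199.5)],c,.046);print(l.mean(0)); k=ray([(293.5,141),(349,141),(348,213),(295,213)],c,.038);print(k.mean(0),k.round(4).tolist()); 
for z in(0,.1,.2):print(z,ray([(320,289),(237,289)],c,z),ray([(330,132)],optics.calibration("top"),z))
```

```text
[0.62416328 0.21633953 0.046     ]
[0.62398099 0.21710981 0.038     ] [[0.5907, 0.1945, 0.038], [0.5923, 0.2417, 0.038], [0.6573, 0.2401, 0.038], [0.6556, 0.1922, 0.038]]
0 [[0.75752487 0.21117271 0.        ]
 [0.75446604 0.12063171 0.        ]] [[0.75141366 0.09205743 0.        ]]
0.1 [[0.6967699  0.21349718 0.1       ]
 [0.69460378 0.14938037 0.1       ]] [[0.70470666 0.09229627 0.1       ]]
0.2 [[0.63601493 0.21582165 0.2       ]
 [0.63474153 0.17812904 0.2       ]] [[0.65799966 0.0925351  0.2       ]]
```

```bash
python3 -m jog '[{"linear":[-0.04,0,0.3],"roll":0},{"linear":[0,0,0.5],"roll":0},{"linear":[0,0,0.5],"roll":0},{"linear":[0,0,0.5],"roll":0},{"linear":[0,0,0.5],"roll":0},{"linear":[0,0,0.3],"roll":0},{"linear":[0,0,0.1],"roll":0},{"linear":[0,0,0],"roll":0}]'
python3 -m jog '[{"linear":[0,0,0.2],"roll":0},{"linear":[0,0,0.4],"roll":0},{"linear":[0,0,0.4],"roll":0},{"linear":[0,0,0.4],"roll":0},{"linear":[0,0,0.3],"roll":0},{"linear":[0,0,0.2],"roll":0},{"linear":[0,0,0.1],"roll":0},{"linear":[0,0,0],"roll":0},{"linear":[0,0,0],"roll":0}]'
```

```text
time_s: 38.18
position: [0.6253, 0.2167, 0.0925]
tool_rot: [[-0.999, 0.034, -0.001], [0.034, 0.999, -0.0], [0.001, -0.0, -1.0]]
ft_force: [-0.2, 0.4, 0.3]
grip_width: 0.0854
gripper_force: 0.0
time_s: 38.93
position: [0.6263, 0.2173, 0.0136]
tool_rot: [[-0.999, 0.033, 0.001], [0.033, 0.999, 0.0], [-0.001, 0.0, -1.0]]
ft_force: [-0.5, -0.3, 0.0]
grip_width: 0.0854
gripper_force: 0.0
```

```bash
python3 -m jog '[{"linear":[0,0,0.03],"roll":0},{"linear":[0,0,0],"roll":0},{"linear":[0,0,0],"roll":0},{"linear":[0,0,0],"roll":0},{"linear":[0,0,0],"roll":0},{"linear":[0,0,0],"roll":0},{"linear":[0,0,0],"roll":0},{"linear":[0,0,0],"roll":0},{"linear":[0,0,0],"roll":0},{"linear":[0,0,0],"roll":0},{"linear":[0,0,0],"roll":0},{"linear":[0,0,0],"roll":0}]' -1 50
python3 -m jog '[{"linear":[0,0,-0.1],"roll":0},{"linear":[0,0,-0.2],"roll":0},{"linear":[0,0,-0.4],"roll":0},{"linear":[0,0,-0.5],"roll":0},{"linear":[0,0,-0.5],"roll":0},{"linear":[0,0,-0.5],"roll":0},{"linear":[0,0,-0.5],"roll":0},{"linear":[0,0,-0.5],"roll":0},{"linear":[0,0,-0.5],"roll":0},{"linear":[0,0,-0.5],"roll":0},{"linear":[0,0,-0.3],"roll":0},{"linear":[0,0,0],"roll":0}]'
python3 -c "
from h import *
plan(472.4,73.4,135,172.2)"
```

```text
time_s: 39.93
position: [0.6262, 0.2173, 0.0124]
tool_rot: [[-0.999, 0.033, 0.001], [0.033, 0.999, 0.0], [-0.001, 0.0, -1.0]]
ft_force: [-0.5, -0.5, 5.9]
grip_width: 0.0491
gripper_force: 53.7
time_s: 40.93
position: [0.6266, 0.2174, 0.1951]
tool_rot: [[-0.999, 0.033, 0.005], [0.033, 0.999, 0.001], [-0.005, 0.001, -1.0]]
ft_force: [1.0, -0.7, -0.6]
grip_width: 0.0493
gripper_force: 53.0
now [626.6 217.4 195.1] yaw 178.1 | roll u 1.181 | shift u [ 3.331 -4.091  1.502]
```

```bash
python3 -m jog '[{"linear":[0,0,0],"roll":0.59},{"linear":[0,0,0],"roll":0.59},{"linear":[0.2,-0.2,0],"roll":0},{"linear":[0.35,-0.45,0],"roll":0},{"linear":[0.4,-0.5,0],"roll":0},{"linear":[0.4,-0.5,0],"roll":0},{"linear":[0.4,-0.5,0],"roll":0},{"linear":[0.4,-0.5,0],"roll":0},{"linear":[0.4,-0.5,0],"roll":0},{"linear":[0.4,-0.5,0],"roll":0},{"linear":[0.3,-0.34,0],"roll":0},{"linear":[0.08,-0.1,0],"roll":0}]' >/dev/null
python3 -m jog '[{"linear":[0,0,0],"roll":0},{"linear":[0,0,0.2],"roll":0},{"linear":[0,0,0.3],"roll":0},{"linear":[0,0,0.3],"roll":0},{"linear":[0,0,0.2],"roll":0},{"linear":[0,0,0],"roll":0},{"linear":[0,0,0],"roll":0},{"linear":[0,0,0],"roll":0}]'
python3 -c "
from h import *
plan(472.4,73.4,135,172.2)"
```

```text
time_s: 42.6
position: [0.4722, 0.0735, 0.152]
tool_rot: [[-0.991, 0.135, 0.001], [0.135, 0.991, 0.0], [-0.001, 0.0, -1.0]]
ft_force: [0.4, 0.9, -1.3]
grip_width: 0.0492
gripper_force: 53.0
now [472.2  73.5 152. ] yaw 172.22 | roll u 0.004 | shift u [-0.006 -0.001  0.425]
```

```bash
python3 -m jog '[{"linear":[0,0,0.1],"roll":0},{"linear":[0,0,0.06],"roll":0},{"linear":[0,0,0.05],"roll":0},{"linear":[0,0,0.05],"roll":0},{"linear":[0,0,0.05],"roll":0},{"linear":[0,0,0.03],"roll":0},{"linear":[0,0,0.02],"roll":0},{"linear":[0,0,0],"roll":0},{"linear":[0,0,0],"roll":0}]'
python3 -m jog '[{"linear":[0,0,0.02],"roll":0},{"linear":[0,0,0.02],"roll":0},{"linear":[0,0,0.02],"roll":0},{"linear":[0,0,0.02],"roll":0},{"linear":[0,0,0],"roll":0},{"linear":[0,0,0],"roll":0}]'
```

```text
time_s: 43.35
position: [0.4717, 0.0732, 0.1374]
tool_rot: [[-0.991, 0.136, 0.0], [0.136, 0.991, -0.0], [-0.0, -0.0, -1.0]]
ft_force: [-0.2, -0.9, -1.5]
grip_width: 0.0494
gripper_force: 53.0
time_s: 43.85
position: [0.4717, 0.0733, 0.1344]
tool_rot: [[-0.991, 0.136, 0.0], [0.136, 0.991, -0.0], [-0.0, 0.0, -1.0]]
ft_force: [-1.4, -0.7, 4.3]
grip_width: 0.0494
gripper_force: 53.4
```

```bash
python3 -m jog '[{"linear":[0,0,0.02],"roll":0},{"linear":[0,0,0.02],"roll":0},{"linear":[0,0,0],"roll":0},{"linear":[0,0,0],"roll":0},{"linear":[0,0,-0.04],"roll":0},{"linear":[0,0,0],"roll":0}]'
python3 -m jog '[{"linear":[0,0,0],"roll":0},{"linear":[0,0,0],"roll":0},{"linear":[0,0,0],"roll":0},{"linear":[0,0,0],"roll":0},{"linear":[0,0,0],"roll":0},{"linear":[0,0,0],"roll":0},{"linear":[0,0,0],"roll":0},{"linear":[0,0,0],"roll":0}]' 1 >/dev/null
python3 -m jog '[{"linear":[0,0,-0.1],"roll":0},{"linear":[0,0,-0.3],"roll":0},{"linear":[0,0,-0.5],"roll":0},{"linear":[0,0,-0.5],"roll":0},{"linear":[0,0,-0.5],"roll":0},{"linear":[0,0,-0.3],"roll":0},{"linear":[0,0,-0.2],"roll":0},{"linear":[0,0,0],"roll":0},{"linear":[0.2,-0.3,0],"roll":0},{"linear":[0.2,-0.5,0],"roll":0},{"linear":[0.2,-0.5,0],"roll":0},{"linear":[0.2,-0.5,0],"roll":0}]' >/dev/null
python3 -m jog '[{"linear":[0.1,-0.5,0],"roll":0},{"linear":[0.1,-0.5,0],"roll":0},{"linear":[0,-0.5,0],"roll":0},{"linear":[0,-0.5,0],"roll":0},{"linear":[0,-0.5,0],"roll":0},{"linear":[0,-0.2,0],"roll":0},{"linear":[0,0,0],"roll":0},{"linear":[0,0,0],"roll":0}]'
python3 - <<'E'
from h import *
a=optics.get_image("top")[100:330,150:500];b=optics.get_image("scene")[120:320,200:500]
cv2.imwrite("pics/f.png",np.vstack([cv2.resize(x,(450,300),interpolation=cv2.INTER_CUBIC) for x in(a,b)])[:,:,::-1])
E
```

```text
time_s: 44.35
position: [0.4718, 0.0732, 0.1344]
tool_rot: [[-0.991, 0.136, 0.001], [0.136, 0.991, -0.0], [-0.001, 0.0, -1.0]]
ft_force: [0.2, 0.1, 6.0]
grip_width: 0.049
gripper_force: 54.0
time_s: 46.68
position: [0.4075, -0.0993, 0.2297]
tool_rot: [[-0.991, 0.137, -0.001], [0.137, 0.991, 0.001], [0.001, 0.001, -1.0]]
ft_force: [-0.2, -0.8, 0.0]
grip_width: 0.0854
gripper_force: 0.0
```

View pics/f.png

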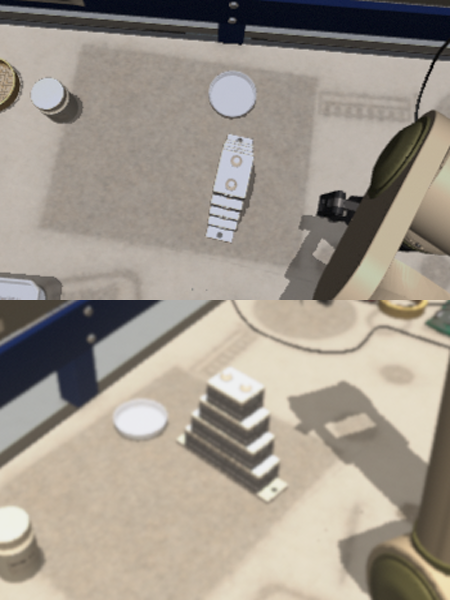

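The stack stands straight on the foot from longest to shortest, with all layers closed. The jar and dish haven't moved and the arm is clear.

```bash
python3 -c "
from rig import env
print(env.close_job())"
```

```text
the job is handed in; nothing more can be done
None
```

All four boxes are stacked upright on the foot, longest at the bottom to shortest on top, each fully down over the lugs below; the jar and dish were left in place, and I handed the job in at about 47 s.

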